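# Fit the keyed die collar on a clay extruder and hold it home

## Robot

A 6-joint arm with a two-finger parallel gripper is mounted at the origin on the work surface. World frame = base frame: x ahead of the robot, y to its left, z up, the work surface at z = 0. Lengths are in m, angles in degrees, forces in N, time in s.
With the tool pointing down it reaches from about 0.4 to 0.825 m from the base axis. Payload 7 kg.
Tool frame: the origin (TCP) lies at the very end of the fingers, on their centre line; the grasp point (between the pads) lies hold_point_z behind it (hold_point_z is the distance from the TCP to the grasp point, in m); z points along the fingers, y is the direction in which the jaws open and shut (so a half turn about z gives the same grasp; the last joint's range is limited). The gripper opens to 88 mm and grips with 3 to 60 N. Pads are 19 mm wide; open, the fingers measure 130 mm over their backs; the gripper's body (78 mm by 193 mm) begins 47 mm behind the grasp point.
Start: joints at [87.21, 20.546, 0.682, 0, -70.136, -16.507], TCP at [0.223, 0.637, 0.227] pointing down, gripper open.
Joint ranges: [-176.03, 176.03], [-82.01, 121.73], [-58.28, 71.71], [-173.87, 95.51], [-174.79, -0.11], [-173.66, 173.66]. Speed limits (degrees/s): [136.94, 136.94, 172.46, 180, 180, 180].

## Interface

Orientations are given as [roll, pitch, yaw] about the fixed x, y, z axes, in that order (R = Rz(yaw) Ry(pitch) Rx(roll)).
In Python, from plant import get_obs, snapshot, close_job, hold_point_z gives the robot as it stands. The module is installed in compiled form; this text tells all that it offers.
- The arm moves only by the tool jog_arm, never from a script. Its argument "commands" is a list of rows, each a list of 4 numbers: the shift along the world's x, y, z in mm, then the turn about the world's z in degrees. In form: [[x, y, z, turn], ...]. A call has exactly 10 rows; each row shifts and turns the commanded pose from where the row before left it; what a row does not reach is not made up. A row lasts 1/12 s, in which the tool goes at most 41.7 mm and 7.16 degrees, less where a joint would pass 70% of its speed; a pose out of reach is approached as far as the arm can. A call is refused whole if a number of a shift passes 41.7 or a number of a turn 7.16, either way. A call with a gripper value outside its range is refused whole. "fingers" is the finger opening in mm, from 0 to 87.6, set as the call begins (left out, the last holds). The fingers move at their own pace and stop on an object; the grip force is fixed at half the most. Time passes only in rows, so rows that do not move let the fingers close, or fill a call up. It gives the time, the measured TCP pose, the force and the opening at its end, in the units of the state.
- get_obs(): the state, without advancing time (a new reading comes with each control period).
- snapshot(name): name is "scene" or "side" or "wrist"; returns a dict with "image" (384x512x3 uint8, red, green, blue), "fov_y" (degrees; the focal length in pixels is half the picture's height over the tangent of half this angle, whatever the lens; pixels are square), "cx", "cy" (the principal point, pixels), "dist_coeffs" ([k1, k2, p1, p2, k3] as OpenCV has them; the pictures are not rectified), "rvec" (rotation vector, rad) and "tvec" (3), from world to camera coordinates, as OpenCV has them; the wrist camera has in their place "mount" (4x4, takes a point from camera to tool coordinates, whose origin is the TCP and whose axes are the flange's). Camera axes: x right, y down, z forward; pixel columns grow to the right and rows downward; lengths in m; the calibration is good to about 2 mm. A picture is of the moment at which its call begins: read the wrist's pose just before it. There is no depth.
- close_job(): hands the job in, once; it reports no verdict.
The state is a dict: "clock": time; "joint_pos": joint angles; "qvel": joint speeds; "tau": joint torques, N m; "tool_pos": TCP position; "orientation": TCP orientation; "force": force on the tool from outside, world axes, zero at the start; "moment": the same for the moment, N m; "opening": finger opening in m.
Only numpy, scipy, OpenCV 4.12 (cv2) and the standard library are available. Lean on these libraries where they do the work, as an engineer would, in place of code of your own. Each camera call takes 0.05 s, during which the arm holds its last target.

## Task

Lift the brass knurled collar out of its recess in the wooden kit tray and fit it, open skirt down, over the mouth of the clay extruder's steel barrel in its stand. Turn it until its hidden keyways drop over the barrel's three pins, then press it fully home against the sprung die and finish still holding it there, so that I can put the locking screws in. Leave everything else where it is.

Things in the scene. Friction and masses are not known exactly. Their poses are not given: they have to be found in the camera images.
- collar: Brass die collar, the only brass part in the tray: outside diameter 60 mm, knurled, height 34 mm, about 0.16 kg (varies). Origin at the centre of its underside, z up along its axis. It stands upright in one of the tray's three recesses (any of them), at any yaw; its upper 22 mm stand out above the tray. Its skirt is open downward: bore 46 mm, 28 mm deep up to the flange.
- collar_top (a point): Centre of the collar's top face: a 6 mm thick flange with a 26 mm hole. Below it three straight keyways, 120 degrees apart, each 10 mm wide, run the whole 28 mm depth of the skirt's bore. They are hidden inside; three small screw holes round the outside do not line up with them.
- tray: Wooden kit tray, fixed, 280 x 110 x 18 mm; origin at the centre of its underside, long side along x. Three round recesses, 64 mm across, 12 mm deep (floor 6 mm above the table), lie at x = -88, 0, +88 mm. Collar, black cap and die stack stand in them in any order, each 60 mm across, tops about 40 mm above the table; a gripper has most room with its fingers closing along the tray's y.
- stand: Wooden base 130 x 110 mm, fixed, origin at the centre of its underside, with a grey clamp block (66 x 66 mm, its top 62 mm above the table) that holds the extruder barrel upright in the middle: a steel tube 44 mm in outside diameter. Three small brass locking screws lie on the base, 8 mm high.
- mouth (a point): Centre of the barrel's mouth, 150 mm above the table, z up, chamfered outside. The collar slips over the barrel with 1 mm clearance all round. Fully home, its flange rests on the mouth and its underside is 28 mm below the mouth.
- pin_level (a point): On the barrel's axis, 10 mm below the mouth, level with three radial steel pins, 5 mm thick, 120 degrees apart, standing out to 26.7 mm from the axis. The barrel is turned differently in the clamp every time: the pins' angle is not told by these axes. Off angle, the collar's underside rests on the pins, 7.5 mm below the mouth; within about 0.1 rad of a right angle it drops.
- die (a joint): The die, an aluminium disc 35 mm across in the mouth, on a spring: 0 when free (its face 6 mm above the mouth), growing downward to 0.006 m when flush with the mouth. The spring pushes up with about 5 N at 0 and 10 N at 0.006 m. The collar's weight does not press it down: let go, the collar rides up about 6 mm.
- end_cap: Black knurled rear cap of the extruder, 60 mm across, 34 mm high, closed top; stands in the tray. Leave it. Origin at the centre of its underside.
- die_stack: Wooden puck 60 mm across with aluminium and steel die discs on its peg, 36 mm high; stands in the tray. Leave it. Origin at the centre of its underside.
- drive_screw: Steel drive screw with T-handle and rubber piston lying on the table to the robot's right, about 250 mm long along its x and 130 mm wide at the handle, 33 mm high. Leave it. Origin at the centre of its underside.
- bowl_a: Grey clay bowl, 104 mm across, 50 mm high, beyond the work. Leave it. Origin at the centre of its underside.
- bowl_b: Pink bisque bowl, 116 mm across, 55 mm high, to the left. Leave it. Origin at the centre of its underside.
- brush_jar: Glass jar 66 mm across with brushes standing up to about 190 mm, at the far right. Leave it. Origin at the centre of its underside.
- slip_bottle: Clear bottle, 56 mm across, 150 mm high, far left. Leave it. Origin at the centre of its underside.
- guide_strips: Pair of wooden thickness strips lying side by side, 330 x 52 x 8 mm, long side along their x, to the left. Leave them. Origin at the centre of its underside.
Mind the look-alikes: they are no part of the job. Leave any blue or turquoise look-alike of the stand alone.

How it is judged (in metres and radians):
On the way, in this order (a step that is already met when the one before it is completed fails the run):
1. the collar is lifted out of its recess, clear of the tray (z of collar in the frame of tray above 0.04 m), for 0.1 s.
2. the collar's keyways have dropped over the barrel's pins: its underside more than 14 mm below the mouth (z of collar in the frame of mouth below -0.014 m and horizontal distance between collar and mouth below 0.004 m), for 0.1 s.
At the end, for the whole second after the job is handed in: Collar on the barrel, keyways over the pins, underside at least 26 mm below the mouth (28 is home), centred within 3 mm, within 0.08 rad of the barrel's axis, die pressed down more than 4 of its 6 mm, fingers bearing on the collar with over 3 N, collar at rest (z of collar in the frame of mouth below -0.026 m and horizontal distance between collar and mouth below 0.003 m and angle between the z axis of collar and the z axis of mouth, either way round below 0.08 rad and value of joint die above 0.004 m and contact force between the fingers and collar above 3 N and linear speed of collar below 0.02 m/s); the arm keeps its last pose, push and grip.
It fails at once if the rear cap or the die stack in the tray is moved by more than 25 mm (distance of any of end_cap, die_stack from where it was at the start of the episode above 0.025 m).
It fails at once if a thing that stands or lies on the table is moved by more than 25 mm (distance of any of drive_screw, bowl_a, bowl_b, brush_jar, slip_bottle, guide_strips from where it was at the start of the episode above 0.025 m).
It also fails if it takes over 72 s, if anything falls off the work surface, if the arm or the gripper's body presses on something with over 40 N, if the wrist force passes 120 N, or if a joint passes its speed limit or range.

## Working session

There is one attempt and no reset: what is moved stays moved. The work goes in short steps, Python scripts to look and compute and a tool call to move; the robot and the scene stay as the last step left them, time stands still between calls to the robot, and variables do not carry over. Pictures are saved under pics/ and viewed, and the job is handed in when it is done.

Besides the shell and the picture viewer there is one more tool, called after "Emit:" by a JSON object that holds its "fn" and its "kwargs", one argument or row to a line. jog_arm: Moves the arm, as the interface text tells. Its arguments: {"type":"object","properties":{"commands":{"type":"array","items":{"type":"array","items":{"type":"number"}}},"fingers":{"type":"number"}},"required":["commands"]}

```bash
mkdir -p pics
cat > h.py <<'E'
import numpy as np,cv2
from plant import get_obs,snapshot,close_job,hold_point_z
from scipy.spatial.transform import Rotation as R
def K(s):
    f=s["image"].shape[0]/2/np.tan(np.radians(s["fov_y"])/2)
    return np.array([[f,0,s["cx"]],[0,f,s["cy"]],[0,0,1.]])
def take(name,fn,crop=None,scale=1):
    o=get_obs(); s=snapshot(name); s["obs"]=o
    if name=="wrist":
        T=np.eye(4);T[:3,:3]=R.from_euler("xyz",o["orientation"],degrees=True).as_matrix();T[:3,3]=o["tool_pos"]
        C=T@np.array(s["mount"]); s["Rc"]=C[:3,:3].T; s["t"]=-s["Rc"]@C[:3,3]
    else:
        s["Rc"]=cv2.Rodrigues(np.array(s["rvec"],float))[0]; s["t"]=np.array(s["tvec"],float).ravel()
    import pickle; pickle.dump(s,open(fn+".pkl","wb"))
    save(s,fn,crop,scale); return s
def save(s,fn,crop=None,scale=1):
    im=s["image"]
    if crop: im=im[crop[1]:crop[3],crop[0]:crop[2]]
    im=cv2.resize(im,None,fx=scale,fy=scale,interpolation=cv2.INTER_CUBIC)
    cv2.imwrite("pics/"+fn+".png",im[:,:,::-1])
def load(fn):
    import pickle; return pickle.load(open(fn+".pkl","rb"))
def ray(s,px):
    u=cv2.undistortPoints(np.array([[px]],float),K(s),np.array(s["dist_coeffs"],float)).ravel()
    d=s["Rc"].T@np.array([u[0],u[1],1]); return -s["Rc"].T@s["t"],d
def atz(s,px,z):
    c,d=ray(s,px); return c+d*(z-c[2])/d[2]
def proj(s,P):
    return cv2.projectPoints(np.array(P,float).reshape(-1,3),cv2.Rodrigues(s["Rc"])[0],s["t"],K(s),np.array(s["dist_coeffs"],float))[0].reshape(-1,2)
E
python3 - <<'E'
from h import *
print(get_obs(),hold_point_z)
for n in ["scene","side","wrist"]:
    s=take(n,n+"0",scale=1.5); print(n,s["fov_y"],-s["Rc"].T@s["t"],s["dist_coeffs"])
E
```

```text
{'clock': 0.0, 'joint_pos': array([ 8.72106590e+01,  2.05927542e+01,  6.32432897e-01, -2.05637947e-02,
       -7.01362318e+01, -1.65057862e+01]), 'qvel': array([ 0.0496464 , -0.03941976, -0.04061147,  0.06284775,  0.05362598,
        0.01783411]), 'tau': array([-4.70285122e-04, -5.82717669e+01,  2.93054473e+01,  6.99723065e+00,
        6.97717478e-03, -1.59897422e-04]), 'tool_pos': array([0.22291565, 0.63659364, 0.22559623]), 'orientation': array([ 1.79901933e+02, -8.90021361e-03, -1.93021232e+01]), 'force': array([-0.87018679,  0.08026838,  0.3929103 ]), 'moment': array([-0.00836159, -0.0069113 ,  0.02319495]), 'opening': 0.08786568561506596} 0.0188
scene 46.257186934290964 [1.01097602 0.76068949 0.99911685] [0.04421305 0.         0.         0.         0.        ]
side 51.40896183852516 [-0.08597403 -0.57475082  0.9128756 ] [-0.11837521  0.          0.          0.          0.        ]
wrist 59.722219327509954 [0.28583985 0.61555218 0.38393709] [-0.06693903  0.          0.          0.          0.        ]
```

View pics/scene0.png

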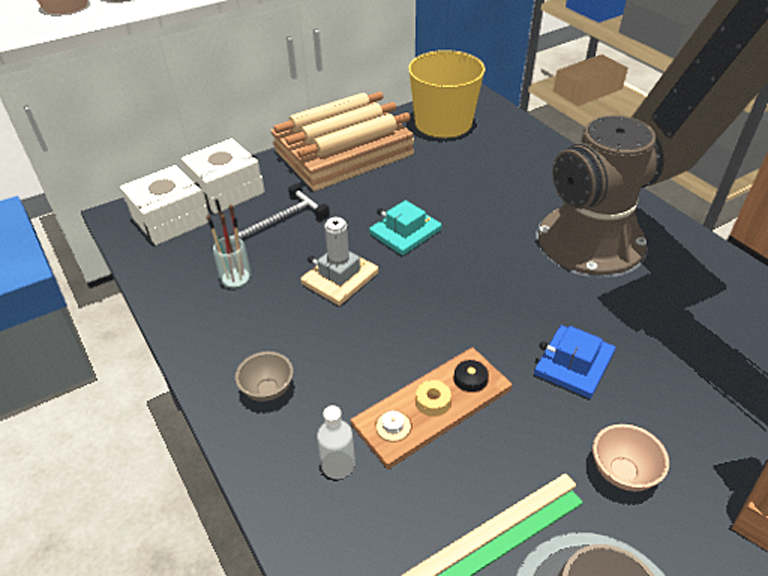

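View pics/side0.png

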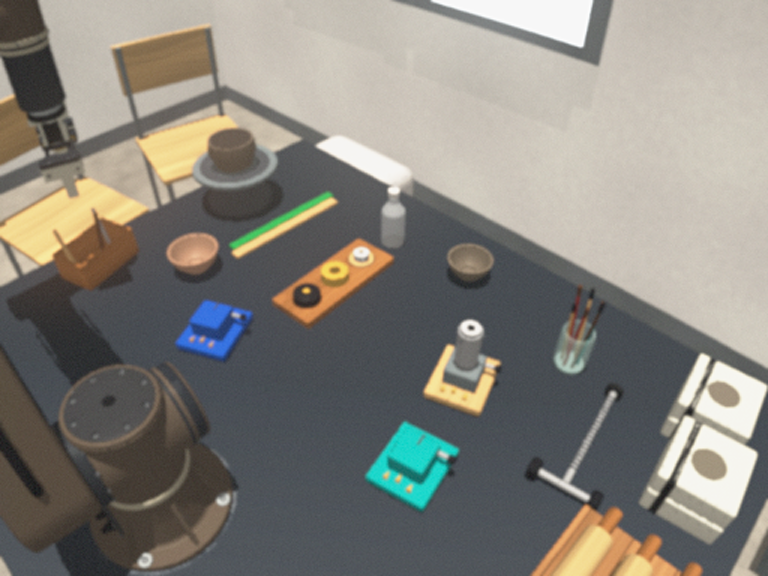

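View pics/wrist0.png

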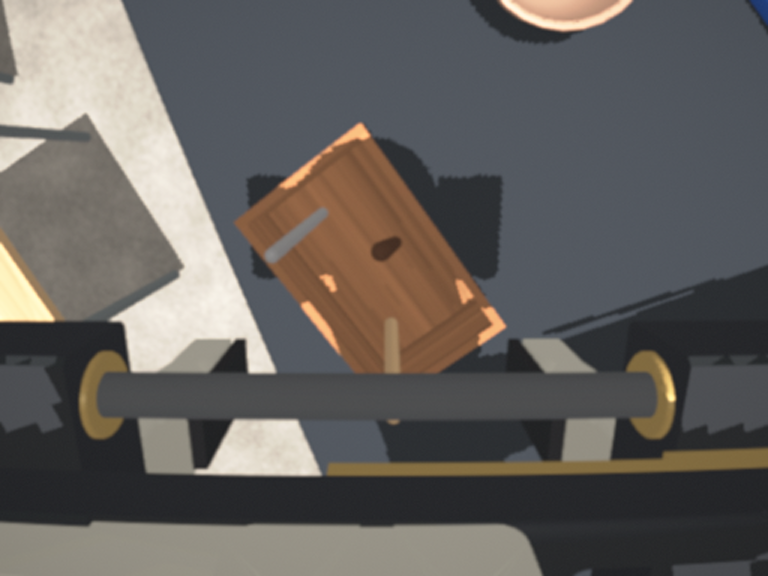

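Collar candidates in the tray, with scene ×1.5 pixels:
- Yellow ring with a hole at (433,397): fits the brass collar.
- Black cap at (471,375).
- Pale puck with discs at (393,425).

Stand candidates:
- Natural wood with steel barrel at (337,265): fits.
- Turquoise (405,225) and blue (577,358) look-alikes, which I leave alone.

I'll confirm these in enlarged crops.

Run:
```python
from h import *
s=load("scene0"); a=load("side0")
A=cv2.resize(s["image"][225:315,230:350],None,fx=5,fy=5,interpolation=cv2.INTER_CUBIC)
B=cv2.resize(s["image"][135:205,190:270],None,fx=7,fy=7,interpolation=cv2.INTER_CUBIC)
cv2.imwrite("pics/z_tray.png",A[:,:,::-1]);cv2.imwrite("pics/z_stand.png",B[:,:,::-1])
save(a,"z_tray_side",(175,150,275,225),7);save(a,"z_stand_side",(275,205,345,280),8)
```

```text
(no output)
```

View pics/z_tray.png

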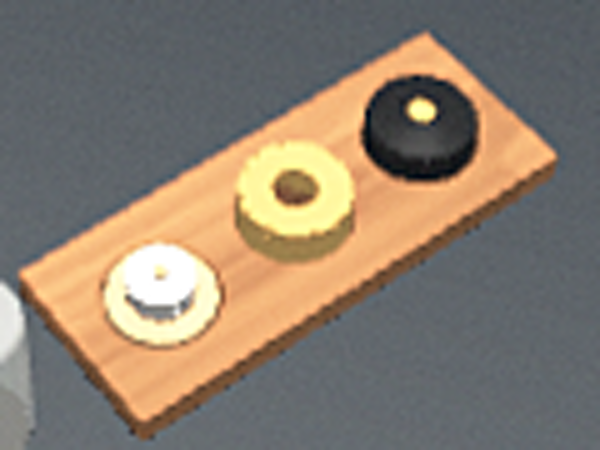

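View pics/z_stand.png

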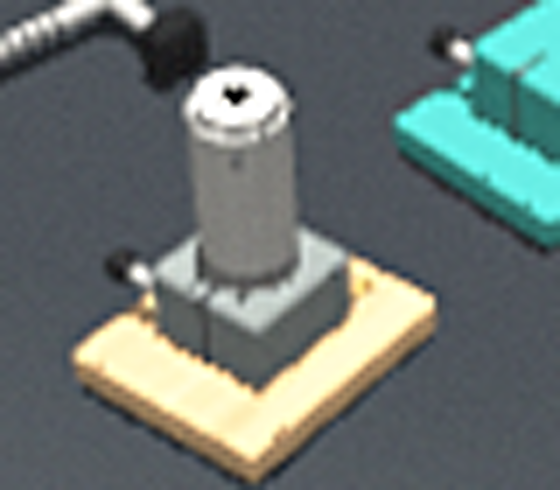

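View pics/z_tray_side.png

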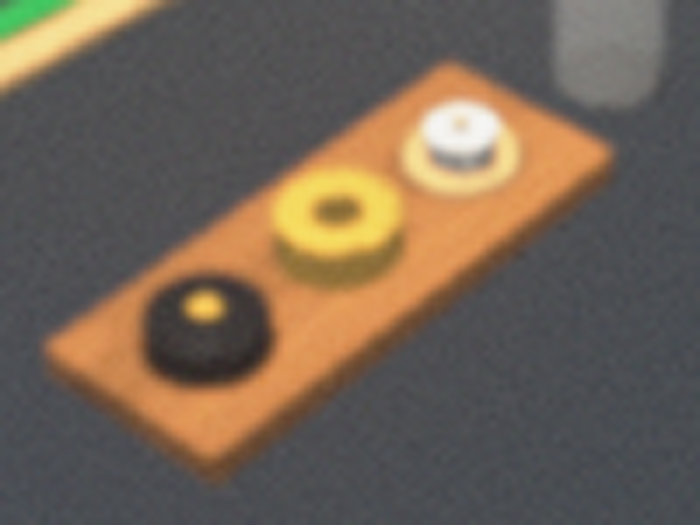

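View pics/z_stand_side.png

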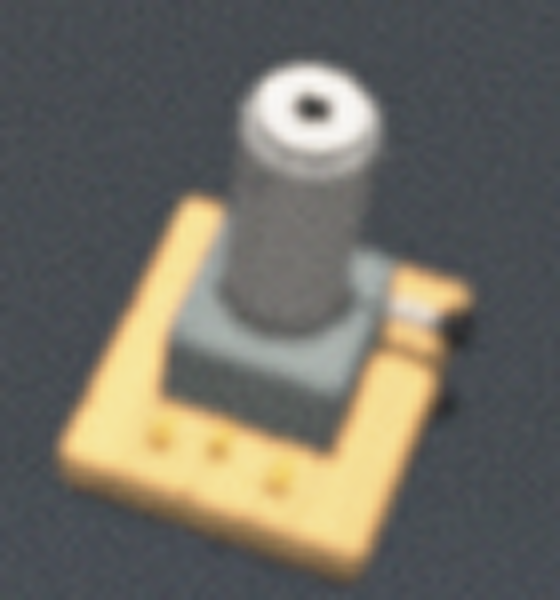

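Run:
```python
from h import *
s=load("scene0"); a=load("side0")
def p(x,y,k,ox,oy): return ((x+.5)/k-.5+ox,(y+.5)/k-.5+oy)
print("collar",atz(s,p(296,188,5,230,225),.040),atz(a,p(337,210,7,175,150),.040))
print("die",atz(s,p(236,95,7,190,135),.156),atz(a,p(313,108,8,275,205),.156))
for q in [(22,275),(428,32),(557,155),(140,420)]: print(atz(s,p(*q,5,230,225),.018))
for q in [(45,347),(450,62),(614,152),(212,462)]: print("side",atz(a,p(*q,7,175,150),.018))
# stand base corners z~.0?
```

```text
collar [0.56758793 0.18671904 0.04      ] [0.56831848 0.18776201 0.04      ]
die [ 0.54280693 -0.19686745  0.156     ] [ 0.54323683 -0.19599093  0.156     ]
[0.71032723 0.14227035 0.018     ]
[0.42998489 0.12346065 0.018     ]
[0.42506088 0.23187425 0.018     ]
[0.70415048 0.2483713  0.018     ]
side [0.42476121 0.23311045 0.018     ]
side [0.70514653 0.25074795 0.018     ]
side [0.71141699 0.14048305 0.018     ]
side [0.43047017 0.12217835 0.018     ]
```

Both crops agree: the brass collar is in the middle recess and the natural wood stand holds the steel barrel. Next I move over the tray.

Emit:
{"fn": "jog_arm", "kwargs": {
  "commands": [
    [17.5, -28, 0, 1.45],
    [17.5, -28, 0, 1.45],
    [17.5, -28, 0, 1.45],
    [17.5, -28, 0, 1.45],
    [17.5, -28, 0, 1.45],
    [17.5, -28, 0, 1.45],
    [17.5, -28, 0, 1.45],
    [17.5, -28, 0, 1.45],
    [17.5, -28, 0, 1.45],
    [17.5, -28, 0, 1.45]
  ],
  "fingers": 87.6
}}

```text
clock: 0.98
tool_pos: [0.3985, 0.3555, 0.2265]
orientation: [-180.0, 0.0, -4.7]
force: [0.5, 0.2, -0.4]
opening: 0.0876
```

Emit:
{"fn": "jog_arm", "kwargs": {
  "commands": [
    [17.5, -28, 0, 1.45],
    [17.5, -28, 0, 1.45],
    [17.5, -28, 0, 1.45],
    [17.5, -28, 0, 1.45],
    [17.5, -28, 0, 1.45],
    [17.5, -28, 0, 1.45],
    [0, 0, 0, 0],
    [0, 0, 0, 0],
    [0, 0, 0, 0],
    [0, 0, 0, 0]
  ]
}}

```text
clock: 1.82
tool_pos: [0.5027, 0.1896, 0.2265]
orientation: [-180.0, 0.0, 3.9]
force: [0.2, 0.5, -0.1]
opening: 0.0875
```

Run:
```python
from h import *
s=take("wrist","w1",scale=1.5); o=s["obs"]; print(o["tool_pos"],o["orientation"],o["force"],o["clock"],o["joint_pos"])
```

```text
[0.50272936 0.18962879 0.22646834] [-1.79995725e+02  9.43877517e-03  3.92429655e+00] [ 0.23011239  0.49108572 -0.13250624] 1.8167 [ 4.15735675e+01  7.58101134e+00 -1.66950679e+01 -1.00375598e-02
 -6.57287830e+01  5.23548551e+01]
```

View pics/w1.png

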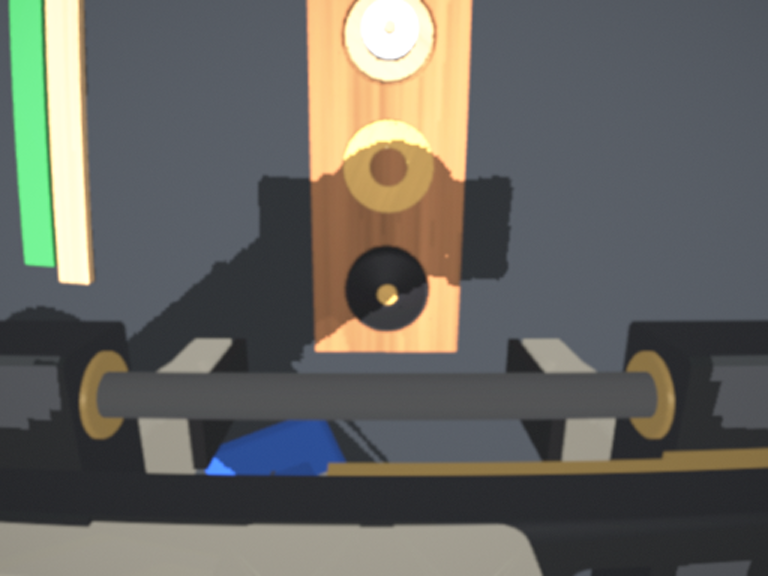

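Run:
```python
from h import *
s=load("w1")
f=lambda x,y:((x+.5)/1.5-.5,(y+.5)/1.5-.5)
print(atz(s,f(388.5,166.5),.04),atz(s,f(388,167),.04))
for q in [(343.5,166),(434,166),(388,119.5),(388,213)]: print(atz(s,f(*q),.04))
print(atz(s,f(315,352),.018),atz(s,f(458,352),.018),-s["Rc"].T@s["t"],s["Rc"])
```

```text
[0.56662491 0.1866397  0.04      ] [0.56627525 0.18695006 0.04      ]
[0.56494276 0.21672662 0.04      ]
[0.56907536 0.15624403 0.04      ]
[0.59678994 0.18915711 0.04      ]
[0.53563345 0.18472443 0.04      ]
[0.42214984 0.23308034 0.018     ] [0.42961718 0.12157453 0.018     ] [0.56918003 0.1949972  0.38466148] [[ 6.73712495e-02 -9.97727841e-01  5.20487391e-04]
 [-9.66038817e-01 -6.51010081e-02  2.50061716e-01]
 [-2.49459652e-01 -1.73497813e-02 -9.68229760e-01]]
```

Emit:
{"fn": "jog_arm", "kwargs": {
  "commands": [
    [21.5, -1, 0, 0],
    [21.5, -1, 0, 0],
    [21.5, -0.8, 0, 0],
    [0, 0, -30, 0],
    [0, 0, -30, 0],
    [0, 0, -30, 0],
    [0, 0, -30, 0],
    [0, 0, -20, 0],
    [0, 0, 0, 0],
    [0, 0, 0, 0]
  ]
}}

```text
clock: 2.7
tool_pos: [0.5669, 0.1868, 0.086]
orientation: [179.9, 0.1, 4.0]
force: [-0.0, -0.0, 1.1]
opening: 0.0875
```

Run:
```python
from h import *
s=take("wrist","w2",scale=1.5); o=s["obs"]; print(o["tool_pos"],o["orientation"],o["force"],o["clock"])
take("side","s2",(150,110,300,240),5)
```

```text
[0.56692711 0.18682159 0.08604655] [1.79916570e+02 1.02144384e-01 3.99393926e+00] [-0.01106236 -0.02558841  1.14359817] 2.7
```

View pics/w2.png

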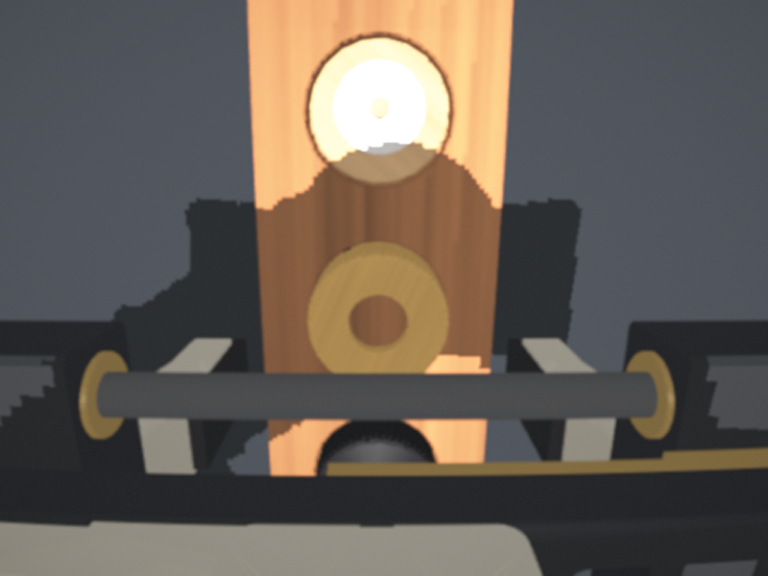

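View pics/s2.png

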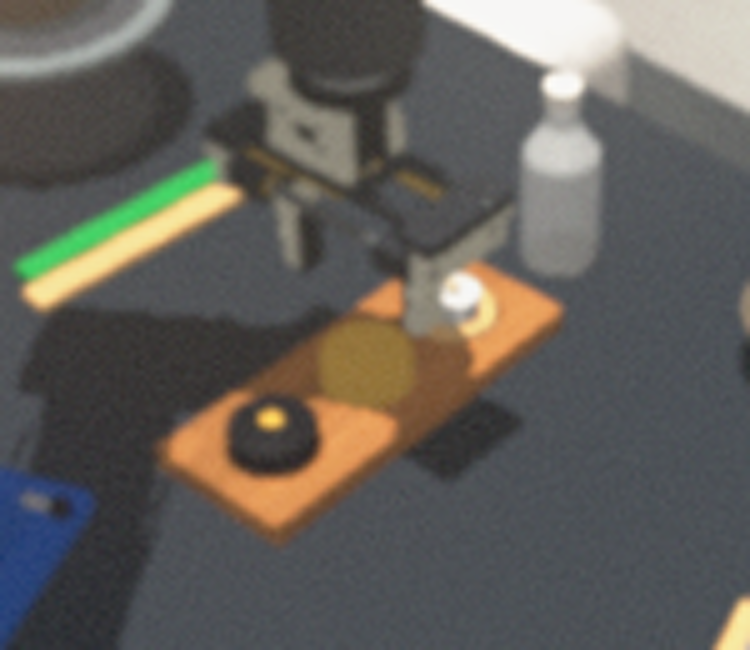

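Run:
```python
from h import *
s=load("w2")
f=lambda x,y:((x+.5)/1.5-.5,(y+.5)/1.5-.5)
for q in [(378,321),(349,321),(407,321),(378,295),(378,347.5),(307.5,318),(448.5,318)]: print(atz(s,f(*q),.04))
```

```text
[0.56739343 0.1869469  0.04      ]
[0.56654903 0.19931006 0.04      ]
[0.56823203 0.17457942 0.04      ]
[0.57887027 0.18774432 0.04      ]
[0.55535225 0.18611004 0.04      ]
[0.56667366 0.21707268 0.04      ]
[0.57076398 0.15698213 0.04      ]
```

Emit:
{"fn": "jog_arm", "kwargs": {
  "commands": [
    [0, 0, -12, 0],
    [0, 0, -12, 0],
    [0, 0, -12, 0],
    [0, 0, -10, 0],
    [0, 0, -8, 0],
    [0, 0, -5, 0],
    [0, 0, -3, 0],
    [0, 0, -1.5, 0],
    [0, 0, 0, 0],
    [0, 0, 0, 0]
  ]
}}

```text
clock: 3.63
tool_pos: [0.5679, 0.1864, 0.0234]
orientation: [-180.0, -0.0, 3.9]
force: [0.4, -0.1, -0.2]
opening: 0.0877
```

Emit:
{"fn": "jog_arm", "kwargs": {
  "commands": [
    [0, 0, 0, 0],
    [0, 0, 0, 0],
    [0, 0, 0, 0],
    [0, 0, 0, 0],
    [0, 0, 0, 0],
    [0, 0, 0, 0],
    [0, 0, 0, 0],
    [0, 0, 0, 0],
    [0, 0, 0, 0],
    [0, 0, 0, 0]
  ],
  "fingers": 50
}}

```text
clock: 4.47
tool_pos: [0.5676, 0.1863, 0.0232]
orientation: [-180.0, -0.0, 3.9]
force: [-1.0, -0.1, 2.6]
opening: 0.0594
```

Emit:
{"fn": "jog_arm", "kwargs": {
  "commands": [
    [0, 0, 10, 0],
    [0, 0, 20, 0],
    [0, 0, 30, 0],
    [0, 0, 35, 0],
    [0, 0, 35, 0],
    [0, 0, 35, 0],
    [0, 0, 25, 0],
    [0, 0, 10, 0],
    [0, 0, 0, 0],
    [0, 0, 0, 0]
  ]
}}

```text
clock: 5.3
tool_pos: [0.5669, 0.1861, 0.2224]
orientation: [-180.0, 0.0, 3.9]
force: [-0.8, -0.4, -3.0]
opening: 0.0594
```

Run:
```python
from h import *
s=take("wrist","w3",scale=1.5); o=s["obs"]; print(o["tool_pos"],o["orientation"],o["force"],o["clock"],o["joint_pos"])
```

```text
[0.56690438 0.18613233 0.22235419] [-1.79973917e+02  4.82224995e-02  3.88068929e+00] [-0.78801922 -0.43691511 -2.97674636] 5.3 [ 3.68947853e+01  1.34168803e+01 -9.88982370e+00 -5.24126929e-02
 -6.67195299e+01  5.70066192e+01]
```

View pics/w3.png

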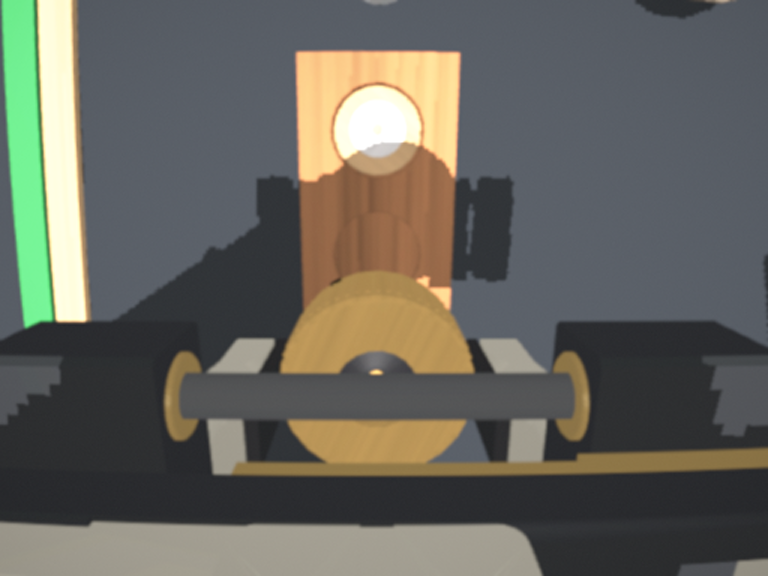

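The collar is held and clear of the tray: its top disc is at about (378,380), between the fingers. Next, to the stand.

Emit:
{"fn": "jog_arm", "kwargs": {
  "commands": [
    [-4, -15, 0, 0],
    [-8, -30, 0, 0],
    [-8, -32, 0, 0],
    [-8, -32, 0, 0],
    [-8, -32, 0, 0],
    [-8, -32, 0, 0],
    [-8, -32, 0, 0],
    [-8, -32, 0, 0],
    [-8, -30, 0, 0],
    [-8, -30, 0, 0]
  ]
}}

```text
clock: 6.18
tool_pos: [0.4895, -0.1125, 0.2211]
orientation: [-180.0, 0.2, 3.9]
force: [1.5, -0.5, -2.3]
opening: 0.0595
```

Emit:
{"fn": "jog_arm", "kwargs": {
  "commands": [
    [-8, -30, 0, 0],
    [-8, -26, 0, 0],
    [-8, -20, 0, 0],
    [-8, -10, 0, 0],
    [0, 0, 0, 0],
    [0, 0, 0, 0],
    [0, 0, 0, 0],
    [0, 0, 0, 0],
    [0, 0, 0, 0],
    [0, 0, 0, 0]
  ]
}}

```text
clock: 7.02
tool_pos: [0.4599, -0.1961, 0.223]
orientation: [-180.0, 0.0, 4.0]
force: [0.1, 0.4, -1.7]
opening: 0.0598
```

Run:
```python
from h import *
s=take("wrist","w4",scale=1.5); o=s["obs"]; print(o["tool_pos"],o["orientation"],o["force"],o["clock"],o["joint_pos"])
save(s,"w4z",(160,90,350,300),3)
s=load("scene0");print(atz(s,(155,190),0))
```

```text
[ 0.45990761 -0.19610272  0.22297476] [-1.79997695e+02  1.92807101e-03  3.96944348e+00] [ 0.07306522  0.44703642 -1.71091111] 7.0167 [-5.36737736e-01  4.05023546e+00 -2.12157932e+01 -2.37353307e-03
 -6.47360746e+01  9.45071942e+01]
[ 7.45234469e-01 -3.06422538e-01  1.11022302e-16]
```

View pics/w4.png

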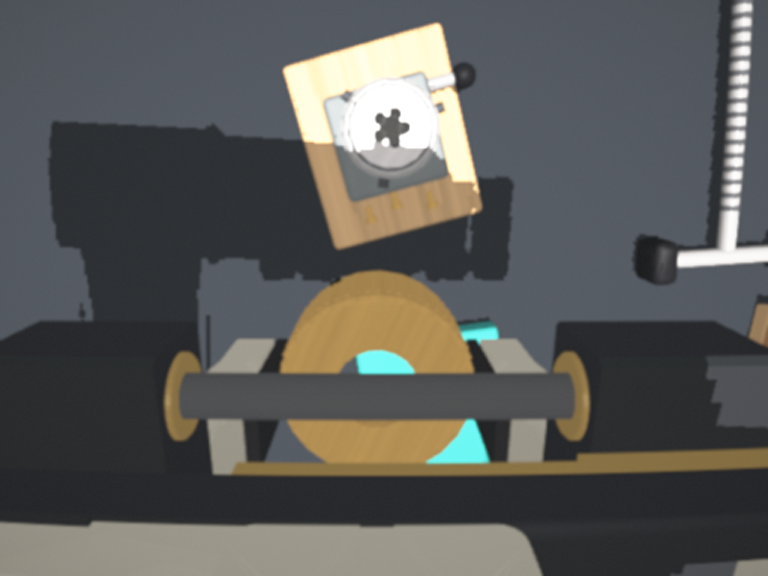

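View pics/w4z.png

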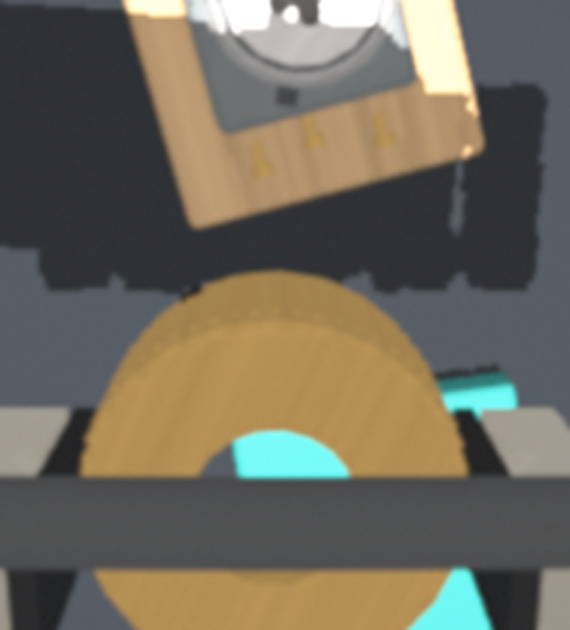

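Run:
```python
from h import *
s=load("w4")
save(s,"w4m",(200,30,320,150),5)
f=lambda x,y,k=1.5,ox=0,oy=0:((x+.5)/k-.5+ox,(y+.5)/k-.5+oy)
print("die",atz(s,f(391,128),.156))
P=np.array([atz(s,f(*q),.140) for q in [(347,96),(440,107),(384,183)]]);print("pins",P)
c=atz(s,f(391,128),.156)[:2]
d=P[:,:2]-c; print(np.hypot(*d.T),np.degrees(np.arctan2(d[:,1],d[:,0])))
z=.0168+s["obs"]["tool_pos"][2]
for q in [(274,430),(274,583),(80,478),(470,478)]: print("collar",atz(s,f(*q,3,160,90),z)-s["obs"]["tool_pos"])
```

```text
die [ 0.54097684 -0.19603041  0.156     ]
pins [[ 0.55473732 -0.17536482  0.14      ]
 [ 0.55290129 -0.21811303  0.14      ]
 [ 0.51684161 -0.1949734   0.14      ]]
[0.02482776 0.0250965  0.02415836] [ 56.34176916 -61.63128122 177.49230969]
collar [0.01173904 0.00155678 0.0168    ]
collar [-0.01391692 -0.00019845  0.0168    ]
collar [0.00186899 0.03058163 0.0168    ]
collar [ 0.00591299 -0.02885761  0.0168    ]
```

View pics/w4m.png

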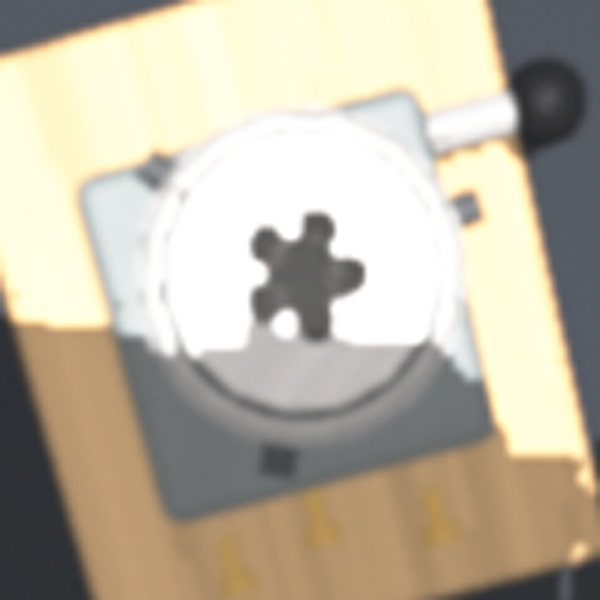

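The wrist view shows the barrel mouth at (391,128), with its three pins as dark nubs at (347,96), (440,107) and (384,183). Next I move over it.

Emit:
{"fn": "jog_arm", "kwargs": {
  "commands": [
    [15, -0.2, 0, 0],
    [20, -0.2, 0, 0],
    [20, -0.2, 0, 0],
    [17, -0.2, 0, 0],
    [10.6, -0.1, 0, 0],
    [0, 0, -15, 0],
    [0, 0, -15, 0],
    [0, 0, -6, 0],
    [0, 0, 0, 0],
    [0, 0, 0, 0]
  ]
}}

```text
clock: 7.9
tool_pos: [0.5421, -0.1977, 0.1873]
orientation: [180.0, 0.0, 3.9]
force: [0.1, -0.8, -1.1]
opening: 0.0595
```

Run:
```python
from h import *
s=take("side","s5",(250,160,370,290),4.5);o=s["obs"]; print(o["tool_pos"],o["orientation"],o["force"],o["clock"],o["joint_pos"])
take("scene","c5",(165,80,285,210),4.5)
```

```text
[ 0.54210227 -0.19766744  0.18731814] [1.79982797e+02 2.40203128e-02 3.92141218e+00] [ 0.12951794 -0.8198174  -1.13023489] 7.9 [-6.05704189e-01  1.30610103e+01 -1.52044590e+01  2.16194539e-02
 -6.17571198e+01  9.45168857e+01]
```

View pics/s5.png

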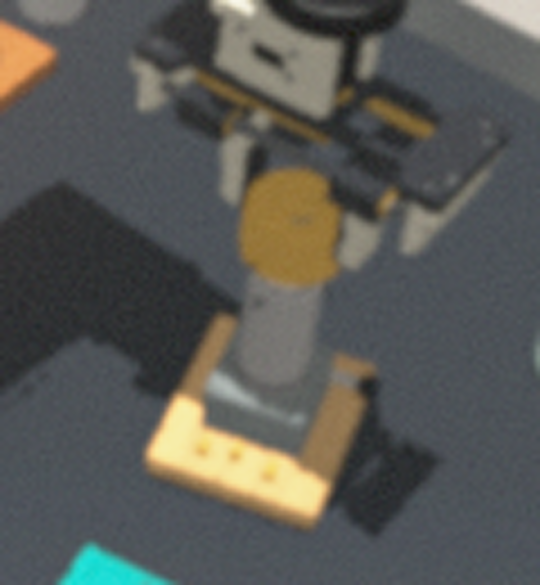

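View pics/c5.png

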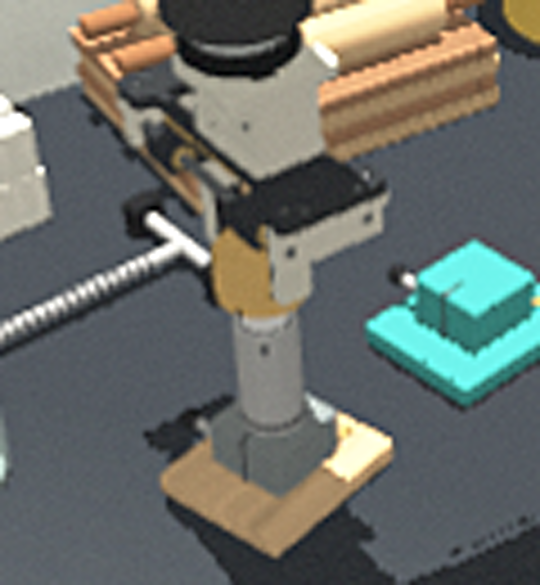

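Emit:
{"fn": "jog_arm", "kwargs": {
  "commands": [
    [0, 0.3, -5, 0],
    [0, 0, -5, 0],
    [0, 0, -4, 0],
    [0, 0, -3, 0],
    [0, 0, -2, 0],
    [0, 0, -2, 0],
    [0, 0, -1, 0],
    [0, 0, 0, 0],
    [0, 0, 0, 0],
    [0, 0, 0, 0]
  ]
}}

```text
clock: 8.83
tool_pos: [0.5423, -0.1974, 0.1652]
orientation: [180.0, -0.0, 3.9]
force: [-0.3, 0.0, -1.4]
opening: 0.0596
```

Emit:
{"fn": "jog_arm", "kwargs": {
  "commands": [
    [0, 0, -1, 0],
    [0, 0, -1, 0],
    [0, 0, -1, 0],
    [0, 0, -1, 0],
    [0, 0, 0, 0],
    [0, 0, 0, 0],
    [0, 0, 0, 0],
    [0, 0, 0, 0],
    [0, 0, 0, 0],
    [0, 0, 0, 0]
  ]
}}

```text
clock: 9.67
tool_pos: [0.5422, -0.1974, 0.1611]
orientation: [180.0, -0.0, 3.9]
force: [0.3, 0.0, -2.7]
opening: 0.0591
```

Emit:
{"fn": "jog_arm", "kwargs": {
  "commands": [
    [0, 0, -1, 0],
    [0, 0, -0.5, 0],
    [0, 0, -0.5, 0],
    [0, 0, -0.5, 0],
    [0, 0, 0, 0],
    [0, 0, 0, 0],
    [0, 0, 0, 0],
    [0, 0, 0, 0],
    [0, 0, 0, 0],
    [0, 0, 0, 0]
  ]
}}

```text
clock: 10.5
tool_pos: [0.5423, -0.1974, 0.1593]
orientation: [180.0, -0.0, 3.9]
force: [-2.4, 2.2, 5.5]
opening: 0.0596
```

Emit:
{"fn": "jog_arm", "kwargs": {
  "commands": [
    [-0.2, 0.2, -0.5, -3],
    [0, 0, 0, -3],
    [0, 0, 0, -3],
    [0, 0, 0, -3],
    [0, 0, 0, -3],
    [0, 0, 0, -3],
    [0, 0, 0, -3],
    [0, 0, 0, -3],
    [0, 0, 0, -3],
    [0, 0, 0, 0]
  ]
}}

```text
clock: 11.33
tool_pos: [0.543, -0.1975, 0.1593]
orientation: [-180.0, -0.2, -23.3]
force: [-0.3, 0.2, 5.5]
opening: 0.0594
```

Emit:
{"fn": "jog_arm", "kwargs": {
  "commands": [
    [0, 0, -0.5, -3],
    [0, 0, 0, -3],
    [0, 0, 0, -3],
    [0, 0, 0, -3],
    [0, 0, 0, -3],
    [0, 0, 0, -3],
    [0, 0, 0, -3],
    [0, 0, 0, -3],
    [0, 0, 0, 0],
    [0, 0, 0, 0]
  ]
}}

```text
clock: 12.17
tool_pos: [0.5433, -0.1976, 0.1591]
orientation: [-179.9, -0.2, -47.1]
force: [-0.6, 0.3, 8.3]
opening: 0.0591
```

Emit:
{"fn": "jog_arm", "kwargs": {
  "commands": [
    [0, 0, 0, -3],
    [0, 0, 0, -3],
    [0, 0, 0, -3],
    [0, 0, 0, -3],
    [0, 0, 0, -3],
    [0, 0, 0, -3],
    [0, 0, 0, -3],
    [0, 0, 0, -3],
    [0, 0, 0, 0],
    [0, 0, 0, 0]
  ]
}}

```text
clock: 13.0
tool_pos: [0.5419, -0.1971, 0.1573]
orientation: [180.0, 0.0, -71.0]
force: [-0.4, -0.4, -1.7]
opening: 0.0593
```

Emit:
{"fn": "jog_arm", "kwargs": {
  "commands": [
    [0, 0, -1, 0],
    [0, 0, -1, 0],
    [0, 0, -1, 0],
    [0, 0, -1, 0],
    [0, 0, -1, 0],
    [0, 0, 0, 0],
    [0, 0, 0, 0],
    [0, 0, 0, 0],
    [0, 0, 0, 0],
    [0, 0, 0, 0]
  ]
}}

```text
clock: 13.83
tool_pos: [0.542, -0.1972, 0.1526]
orientation: [-180.0, -0.0, -71.1]
force: [-0.1, -0.5, -1.4]
opening: 0.0596
```

Run:
```python
from h import *
s=take("side","s6",(250,160,370,290),4.5);o=s["obs"]; print(o["tool_pos"],o["orientation"],o["force"],o["moment"],o["clock"])
```

```text
[ 0.54200053 -0.1971634   0.15263123] [-1.79993071e+02 -3.09475241e-03 -7.10981247e+01] [-0.10882793 -0.52011086 -1.3916384 ] [ 0.0461932  -0.00407953 -0.03212126] 13.8333
```

View pics/s6.png

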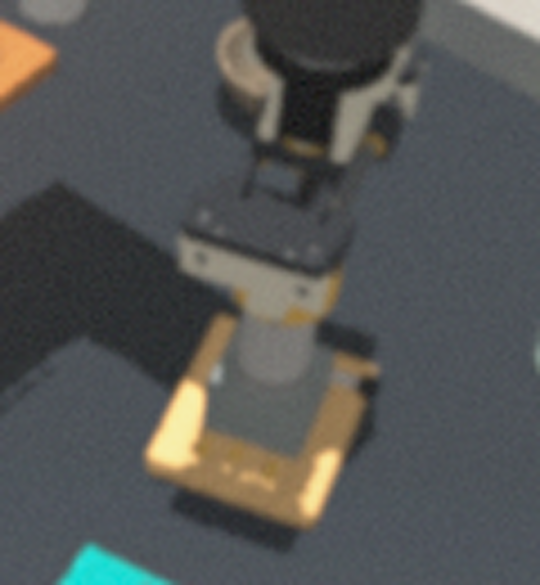

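Emit:
{"fn": "jog_arm", "kwargs": {
  "commands": [
    [0, 0, -1.5, 0],
    [0, 0, -1.5, 0],
    [0, 0, -1.5, 0],
    [0, 0, -1.5, 0],
    [0, 0, -1, 0],
    [0, 0, 0, 0],
    [0, 0, 0, 0],
    [0, 0, 0, 0],
    [0, 0, 0, 0],
    [0, 0, 0, 0]
  ]
}}

```text
clock: 14.72
tool_pos: [0.542, -0.1971, 0.1456]
orientation: [-180.0, -0.0, -71.1]
force: [0.2, 0.4, -2.4]
opening: 0.0594
```

Emit:
{"fn": "jog_arm", "kwargs": {
  "commands": [
    [0, 0, -1, 0],
    [0, 0, -1, 0],
    [0, 0, -1, 0],
    [0, 0, -1, 0],
    [0, 0, -1, 0],
    [0, 0, 0, 0],
    [0, 0, 0, 0],
    [0, 0, 0, 0],
    [0, 0, 0, 0],
    [0, 0, 0, 0]
  ]
}}

```text
clock: 15.55
tool_pos: [0.5421, -0.1972, 0.1411]
orientation: [-180.0, -0.0, -71.1]
force: [-3.1, 1.7, 5.7]
opening: 0.0596
```

Emit:
{"fn": "jog_arm", "kwargs": {
  "commands": [
    [0, 0, -1, 0],
    [0, 0, -1, 0],
    [0, 0, -0.5, 0],
    [0, 0, -0.5, 0],
    [0, 0, -0.5, 0],
    [0, 0, 0, 0],
    [0, 0, 0, 0],
    [0, 0, 0, 0],
    [0, 0, 0, 0],
    [0, 0, 0, 0]
  ]
}}

```text
clock: 16.38
tool_pos: [0.5422, -0.1972, 0.139]
orientation: [-179.9, -0.1, -71.1]
force: [-6.1, 4.3, 17.6]
opening: 0.0596
```

Emit:
{"fn": "jog_arm", "kwargs": {
  "commands": [
    [-0.3, 0.2, 0, 0],
    [0, 0, -0.5, 0],
    [0, 0, 0, 0],
    [0, 0, 0, 0],
    [0, 0, 0, 0],
    [0, 0, 0, 0],
    [0, 0, 0, 0],
    [0, 0, 0, 0],
    [0, 0, 0, 0],
    [0, 0, 0, 0]
  ]
}}

```text
clock: 17.22
tool_pos: [0.5422, -0.1972, 0.139]
orientation: [-179.9, -0.1, -71.0]
force: [-6.5, 3.4, 19.9]
opening: 0.0594
```

Run:
```python
from h import *
s=take("scene","c7",(180,100,270,200),6);o=s["obs"]; print(o["tool_pos"],o["orientation"],o["force"],o["moment"],o["qvel"],o["clock"],o["opening"])
take("side","s7",(270,180,350,270),6.5)
take("wrist","w7",scale=1.5)
```

```text
[ 0.54220368 -0.19722169  0.13903512] [-1.79908271e+02 -9.30922618e-02 -7.10498195e+01] [-6.5499598   3.43746238 19.85032368] [ 1.55376947  2.58059454 -0.04241341] [-0.09381722 -0.03172775 -0.133153   -0.00110407  0.13451025 -0.07299428] 17.2167 0.059397454491097214
```

View pics/c7.png

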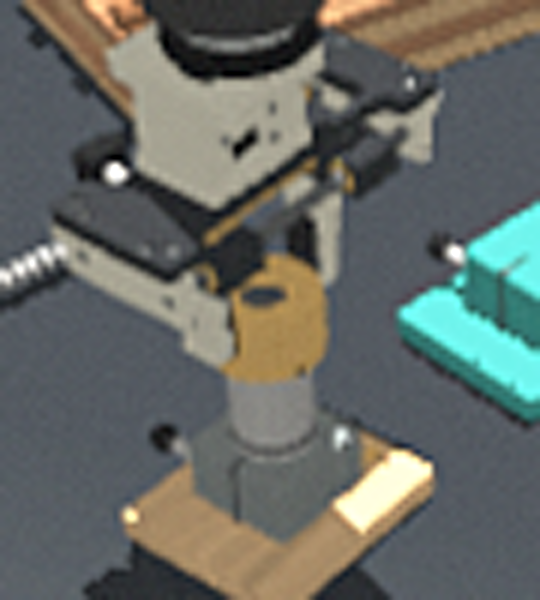

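View pics/s7.png

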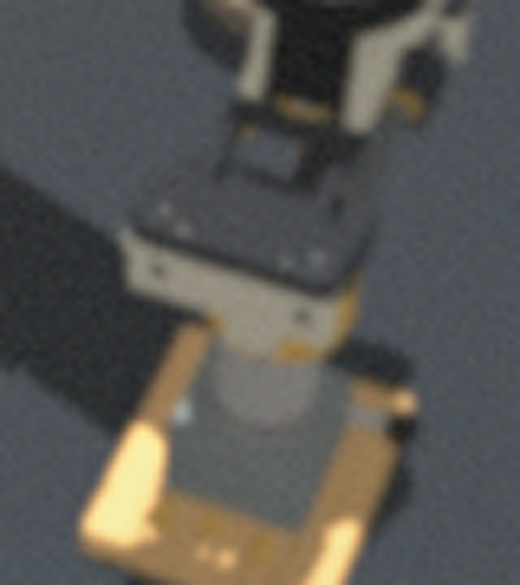

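View pics/w7.png

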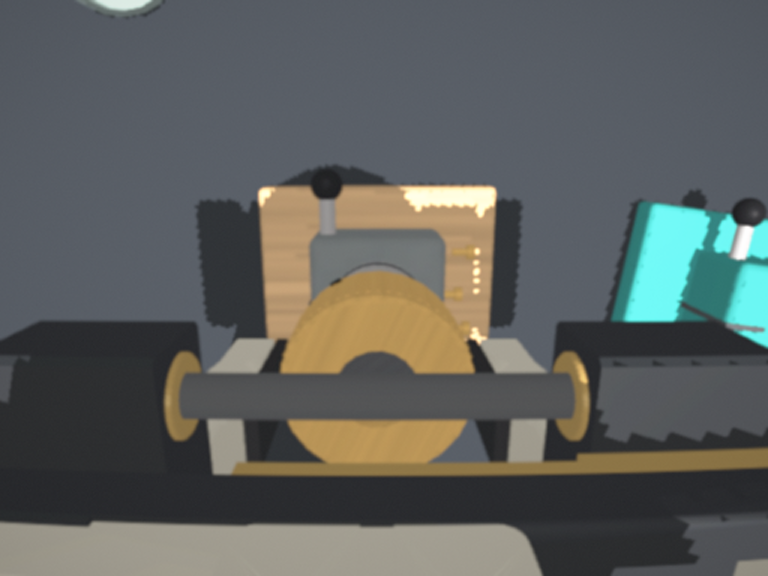

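The collar sits in the hand at the same pixels as when it was lifted (edges at 281 and 474, top at 271), so it has not slipped. The TCP height of 0.1390 m did not change under the extra 0.5 mm of push, so the flange is on the mouth. I'm handing it in.

Run:
```python
from h import *
print(close_job()); o=get_obs(); print(o["tool_pos"],o["force"],o["opening"],o["clock"])
```

```text
the job is handed in; nothing more can be done
None
the job is handed in; nothing more can be done
```

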